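# Seat the fitting post and hold the cover plate over the tapped holes

## Robot

A 6-joint arm with a two-finger parallel gripper is mounted at the origin on a cart in front of the work surface, level with it; the furniture and walls round the work are solid. World frame = base frame: x ahead of the robot, y to its left, z up, the work surface at z = 0. Lengths are in mm, angles in rad, forces in N, time in s.
With the tool pointing down it reaches from about 300 to 875 mm from the base axis. Payload 4.2 kg.
Tool frame: the origin (TCP) lies between the finger pads; the fingertips stand 25 mm ahead of it and the grasp point (between the pads) lies 6 mm ahead of it (arm.tip_reach is the distance from the TCP to the fingertips, in mm); z points along the fingers, y is the line along which they close (so a half turn about z gives the same grasp; the last joint's range is limited). The gripper opens to 85 mm and grips with 20 to 120 N. Pads are 22 mm wide; open, the fingers measure 114 mm over their backs; the gripper's body (76 mm by 85 mm) begins 54 mm behind the grasp point. The pads swing forward as they close: fully open they stand 13 mm farther back than shut.
Start: joints at [-0.02, 0.32, 1.565, -0, 1.257, -0.02], TCP at [575.012, 0.001, 256.338] pointing down, gripper open.
Joint ranges: [-3.11, 3.11], [-0.84, 2.01], [0.21, 2.61], [-1.34, 4.49], [0.05, 2.63], [-2.56, 2.56]. Speed limits (rad/s): [2.57, 2.57, 3.14, 3.14, 3.14, 3.14].

## Interface

Orientations are given as a unit quaternion [x, y, z, w].
In Python, from bench import arm gives the robot as it stands.
- The arm moves only by the tool servo_tool, never from a script. Its argument "plan" is a list of rows, each an object with "travel": the shift along the tool's x, y, z in units of 30 mm (1.0 is 30 mm), a list of three; "roll": the turn about the tool's z in units of 0.1 rad (1.0 is 0.1 rad). A call has 1 to 12 rows; each row shifts and turns the commanded pose from where the row before left it, along the tool's axes as they then stand; what a row does not reach is not made up. A row lasts 1/10 s, in which the tool goes at most 50 mm and 8.59 degrees, less where a joint would pass 70% of its speed; a pose out of reach is approached as far as the arm can. A call with a number of a shift or a turn outside -1 to 1 is refused whole. A call with a gripper value outside its range is refused whole. "jaw" is the opening, from -1 (shut) to 1 (fully open), set as the call begins (left out, the last holds). The fingers move at their own pace and stop on an object; "force" is the grip in N (left out, the last holds). Time passes only in rows, so rows that do not move let the fingers close. It gives the time, the measured TCP pose, the force, the opening and the grip force at its end, in the units of the state.
- arm.get_state(): the state, without advancing time (a new reading comes with each control period).
- arm.capture(name): name is "scene" or "side" or "wrist"; returns (picture, depth): 420x560x3 uint8, blue, green, red; 420x560 float32, mm along the optical axis (not along the pixel's ray), 0 where there is no reading.
- arm.camera_model(name): a dict with "vertical_fov" (degrees; the focal length in pixels is half the picture's height over the tangent of half this angle, whatever the lens; pixels are square), "cx", "cy" (the principal point, pixels), "world_to_cam" (4x4, takes a point from world to camera coordinates). Camera axes: x right, y up, looking along -z (the intrinsics and any distortion apply to the point x, -y, -z); pixel columns grow to the right and rows downward; lengths in mm; the calibration is good to about 2 mm. The wrist camera is an equidistant fisheye: a pixel r from the principal point sees the ray r / f radians off the axis. A picture is of the moment at which its call begins: read the wrist's pose just before it. camera_model takes no time and is no camera call; for the wrist camera it gives the pose at the moment of the call.
- arm.hand_in(): hands the job in; it is judged then, once.
The state is a dict: "time_s": time; "joint_positions": joint angles; "qvel": joint speeds; "joint_efforts": joint torques, N m; "position": TCP position; "tcp_rot": TCP orientation; "contact_force": force on the tool from outside, world axes, zero at the start; "torque": the same for the moment, N m; "finger_gap": opening from 0.0 (shut) to 1.0 (fully open); "grip_force": force on a finger pad.
Only numpy, scipy, OpenCV 4.12 (cv2) and the standard library are available. Lean on these libraries where they do the work, as an engineer would, in place of code of your own. Each camera call takes 0.05 s, during which the arm holds its last target. There are 200 camera calls.

## Task

Of the two steel posts, stand the one that slides into the fixture block's centre bore fully home in it and let go. Then pick up the cover plate by its bridge handle and hold it level in the air two to three centimetres above the block's top, turned so that each of the block's three tapped holes lies centred under its matching hole in the plate (two at one end, one at the other) with the whole tapped hole showing, ready for a colleague to put the screws in. Finish while still holding it there, still and touching neither block nor post, and leave the dish, screwdriver and hex key where they are.

Things in the scene. Friction and masses are not known exactly. Their poses are not given: they have to be found in the camera images.
- block: Fixed aluminium fixture block on the bench, 104 (x) x 74 (y) x 32 (z) mm, with two 8 mm high hold-down feet at each long side (out to y = +-47 mm). Origin: centre of its underside; top at z = 32 mm. In the top: a centre bore (27 mm wide, 22 mm deep, floor 10 mm above the bench) and three tapped holes, 8 mm wide.
- bore (a point): Centre of the mouth of the block's centre bore, at the block's top; 27 mm wide with a 1.5 mm chamfer, 22 mm deep, axis vertical.
- tapped0 (a point): Mouth of the block's first tapped hole (top of block), at x = -36, y = +22 mm in the block's frame, 8 mm wide.
- tapped1 (a point): Mouth of the second tapped hole, at x = -36, y = -22 mm in the block's frame.
- tapped2 (a point): Mouth of the third tapped hole, the single one at the other end, at x = +36, y = 0 in the block's frame.
- cover: Loose flat steel cover plate, about 280 g, 100 (x) x 70 (y) x 8 (z) mm. Origin: centre of its underside. 36 mm window in the middle, three 16 mm holes in the block's pattern. Over the window a bridge handle: 10 mm square bar along the plate's x, 54 mm long, centred, z = 34 to 44 mm above the underside, on two legs 23 mm either side of the centre. Grip the bar across its 10 mm (plate's y).
- clear0 (a point): Centre of the cover's clearance hole that belongs over tapped0, on the plate's underside, at x = -36, y = +22 mm in the cover's frame, 16 mm wide.
- clear1 (a point): Clearance hole for tapped1, at x = -36, y = -22 mm in the cover's frame, underside.
- clear2 (a point): Clearance hole for tapped2, the single one at the other end, at x = +36, y = 0 in the cover's frame, underside.
- slim_post: Loose solid steel post standing upright on the bench, 24 mm diameter, 36 mm tall, 120 g, chamfered foot. Origin: centre of its underside. It fits the 27 mm bore; fully home it stands 14 mm above the block's top (origin 10 mm above the bench).
- thick_post: The other loose steel post, 32 mm diameter, 36 mm tall, upright; too thick for the bore. Origin: centre of its underside. The two posts may stand in either place. To their left keep the arm clear of the fixed white hardness tester (base x = 0.38 to 0.97, y = 0.25 to 0.48 m, to 0.2 m high; spindle, head and column over it from about x = 0.45 m, to above 0.5 m).
- dish: Bystander: shallow steel dish with screws, 69 mm wide, 15 mm high, loose, beyond the block. Origin: centre of its underside.
- screwdriver: Bystander: loose screwdriver, 179 mm long, 27 mm high, beyond the work. Origin: centre of its underside.
- hex_key: Bystander: loose hex key, 97 x 23 x 6 mm, beyond the cover plate. Origin: centre of its underside.
Not all that is in view belongs to the job. Leave any red or turquoise look-alike of the thick_post alone.

How it is judged (in metres and radians):
On the way, in this order (a step that is already met when the one before it is completed fails the run):
1. the slim post stands fully home in the block's bore and is let go (z of slim_post in the frame of block below 0.0125 m and horizontal distance between slim_post and bore below 0.003 m and angle between slim_post's own z axis and vertical below 0.12 rad and contact force between slim_post and the fingers below 0.05 N), for 0.2 s.
2. the cover plate is picked up: held clear of the bench by the fingers (height (world z) of cover above 0.03 m and contact force between cover and the fingers above 1 N), for 0.1 s.
At the end, for the whole second after the job is handed in: Slim post fully home in the bore (within 2.5 mm of the floor, 3 mm of the axis), let go. Cover held by the fingers, still, level within 0.07 rad, underside 12 to 42 mm above the block top, all three holes within 4 mm of their tapped holes, touching neither block nor posts (all of step 1 and horizontal distance between clear0 and tapped0 below 0.004 m and horizontal distance between clear1 and tapped1 below 0.004 m and horizontal distance between clear2 and tapped2 below 0.004 m and z of cover in the frame of block between 0.044 and 0.074 m and angle between cover's own z axis and vertical below 0.07 rad and linear speed of cover below 0.015 m/s and angular speed of cover below 0.1 rad/s and contact force between cover and the fingers above 1 N and contact force between cover and block below 0.05 N and contact force between cover and slim_post below 0.05 N and contact force between cover and thick_post below 0.05 N); the arm keeps its last pose, push and grip.
It fails at once if the dish of screws is shoved by more than 2 cm (distance of dish from where it was at the start of the episode above 0.02 m).
It fails at once if the screwdriver is shoved by more than 2 cm (distance of screwdriver from where it was at the start of the episode above 0.02 m).
It fails at once if the hex key is shoved by more than 2 cm (distance of hex_key from where it was at the start of the episode above 0.02 m).
It also fails if it takes over 51 s, if anything falls off the work surface, if the arm or the gripper's body presses on something with over 40 N, if the wrist force passes 120 N, or if a joint passes its speed limit or range.

## Working session

There is one attempt and no reset: what is moved stays moved. The work goes in short steps, Python scripts to look and compute and a tool call to move; the robot and the scene stay as the last step left them, time stands still between calls to the robot, and variables do not carry over. Pictures are saved under pics/ and viewed, at most 10 in all, crops included, and the job is handed in when it is done.

Besides the shell and the picture viewer there is one more tool, called after "Call:" by a JSON object that holds its "method" and its "body". servo_tool: Moves the arm, as the interface text tells. Shifts and turns lie within -1 to 1; 1 stands for 30 mm of shift or 0.1 rad of turn. Its arguments: {"type":"object","properties":{"plan":{"type":"array"},"jaw":{"type":"number"},"force":{"type":"number"}},"required":["plan"]}

```bash
ls; mkdir -p pics
python3 - <<'E'
from bench import arm
import cv2,numpy as np
s=arm.get_state();print(s['position'],s['tcp_rot'],s['finger_gap'],arm.tip_reach)
ims=[]
for n in('scene','side','wrist'):
    m=arm.camera_model(n);print(n,m)
    im,d=arm.capture(n);np.savez('c0_'+n,im=im,d=d,**{k:np.array(v) for k,v in m.items() if not isinstance(v,str)})
    cv2.imwrite(f'pics/{n}0.png',im)
E
```

```text
pics
[5.74558282e+02 3.88692612e-03 2.55462428e+02] [ 7.07099279e-01  7.07113701e-01 -6.39520227e-04 -6.43166173e-04] 0.9959408716342538 25.0
scene {'vertical_fov': 42.46163126023992, 'cx': 280.7545607036795, 'cy': 207.30831687718506, 'world_to_cam': array([[-4.31768979e-01, -9.01963194e-01,  6.15999533e-03,
         9.66467438e+01],
       [ 4.69586420e-01, -2.18949247e-01,  8.55306858e-01,
        -3.37266648e+02],
       [-7.70106579e-01,  3.72187619e-01,  5.18085160e-01,
        -8.79998898e+02],
       [ 0.00000000e+00,  0.00000000e+00,  0.00000000e+00,
         1.00000000e+00]])}
side {'vertical_fov': 56.367775806142745, 'cx': 275.09892789301347, 'cy': 203.06556567289883, 'world_to_cam': array([[-9.90117144e-01, -1.39419834e-01, -1.51707042e-02,
         5.09373757e+02],
       [ 7.48663960e-02, -6.16928002e-01,  7.83450613e-01,
        -1.79430764e+02],
       [-1.18587787e-01,  7.74572108e-01,  6.21268852e-01,
        -7.45376106e+02],
       [ 0.00000000e+00,  0.00000000e+00,  0.00000000e+00,
         1.00000000e+00]])}
wrist {'vertical_fov': 65.70646984690485, 'cx': 278.18016873274746, 'cy': 216.83409927775477, 'world_to_cam': array([[ 9.99998871e-01,  1.37791238e-04, -1.49648362e-03,
        -5.74618284e+02],
       [-5.82005623e-04,  9.53588683e-01, -3.01111750e-01,
         3.81176100e+01],
       [ 1.38553928e-03,  3.01112281e-01,  9.53587686e-01,
        -3.79859075e+02],
       [ 0.00000000e+00,  0.00000000e+00,  0.00000000e+00,
         1.00000000e+00]])}
```

View pictures.

View pics/scene0.png

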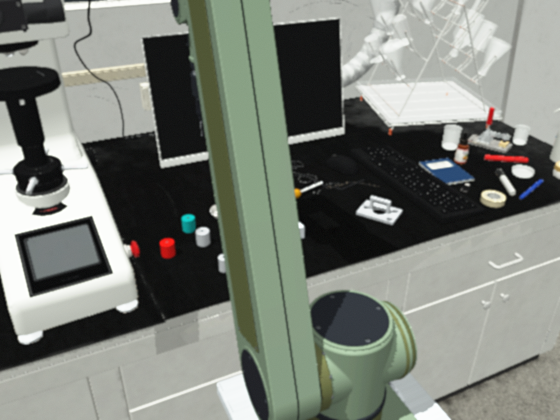

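View pics/side0.png

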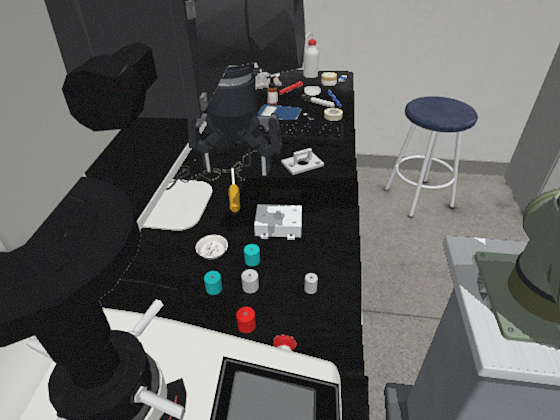

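View pics/wrist0.png

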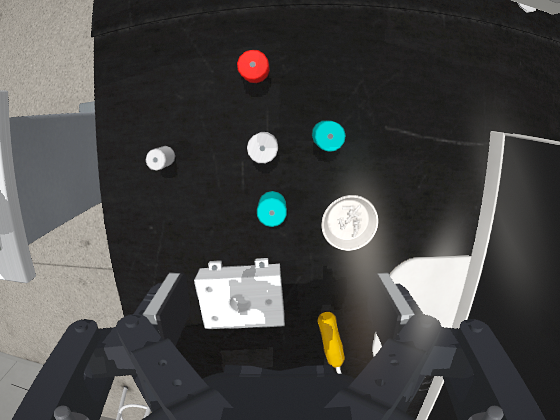

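The views show the following:
- **Wrist:** slim post (160,158), thick post (262,148), block (240,297), dish (350,222) and screwdriver (331,340).
- **Side:** cover plate with its handle at (303,160), slim post (311,284) and thick post (250,281).

Red and turquoise look-alikes stand around the thick post.

```bash
cat > h.py <<'E'
import numpy as np,cv2
from bench import arm
class V:
    def __init__(s,name,z=None):
        s.name=name
        if z: 
            q=np.load(z); s.im,s.d=q['im'],q['d']; m={k:q[k] for k in('vertical_fov','cx','cy','world_to_cam')}
        else:
            m=arm.camera_model(name); s.im,s.d=arm.capture(name)
        s.W=np.array(m['world_to_cam']); s.cx,s.cy=float(m['cx']),float(m['cy'])
        s.f=210/np.tan(np.radians(float(m['vertical_fov']))/2)
        s.R=s.W[:3,:3]; s.o=-s.R.T@s.W[:3,3]
    def ray(s,uv):   # cam dirs with unit depth along the axis -> world
        uv=np.atleast_2d(uv).astype(float); a=(uv-[s.cx,s.cy])/s.f
        if s.name=='wrist':
            r=np.linalg.norm(a,axis=1,keepdims=True)+1e-12; a=a/r*np.tan(r)
        return np.c_[a[:,0],-a[:,1],-np.ones(len(a))]@s.R
    def onplane(s,uv,z):
        d=s.ray(uv); return s.o+d*((z-s.o[2])/d[:,2])[:,None]
    def proj(s,P):
        c=np.atleast_2d(P)@s.R.T+s.W[:3,3]; a=np.c_[c[:,0],-c[:,1]]/-c[:,2:3]
        if s.name=='wrist':
            r=np.linalg.norm(a,axis=1,keepdims=True)+1e-12; a=a/r*np.arctan(r)
        return a*s.f+[s.cx,s.cy]
    def cloud(s):
        v,u=np.mgrid[:420,:560]; P=s.o+s.ray(np.c_[u.ravel(),v.ravel()])*s.d.reshape(-1,1)
        P[s.d.ravel()==0]=np.nan; return P.reshape(420,560,3)
    def white(s,t=90,sat=60):
        return ((s.im.min(2)>t)&(np.ptp(s.im,axis=2)<sat)).astype(np.uint8)
def cross(v1,p1,v2,p2):
    d=[v1.ray(p1)[0],v2.ray(p2)[0]]; A=np.c_[d[0],-d[1]]
    t=np.linalg.lstsq(A,v2.o-v1.o,rcond=None)[0]
    a,b=v1.o+t[0]*d[0],v2.o+t[1]*d[1]; return (a+b)/2,np.linalg.norm(a-b)
def blobs(m,amin):
    n,l,st,c=cv2.connectedComponentsWithStats(m.astype(np.uint8)); return [(l==i,st[i],c[i]) for i in range(1,n) if st[i,4]>=amin]
E
cat > a.py <<'E'
from h import *
np.set_printoptions(precision=1,suppress=True)
for n in('wrist','side'):
    v=V(n,f'c0_{n}.npz'); P=v.cloud(); z=P[...,2]
    for lo,hi,lab in((30,42,'post/blk top'),(5,12,'plate top'),(33,50,'bar')):
        m=(v.white(70,70)>0)&(z>lo)&(z<hi)&(P[...,0]>250)&(P[...,0]<750)&(abs(P[...,1])<330)
        for k,st,c in blobs(m,40):
            ct=max(cv2.findContours(k.astype(np.uint8),0,1)[0],key=len)
            zz=np.median(z[k]); rect=cv2.minAreaRect(v.onplane(ct[:,0],zz)[:,:2].astype(np.float32))
            print(n,lab,'px',c,'n',st[4],'zmed %.1f'%zz,'ctr',np.array(rect[0]),'size',np.array(rect[1]),'ang %.1f'%rect[2])
E
python3 a.py
```

```text
wrist post/blk top px [262.1 147.7] n 725 zmed 35.6 ctr [557.9  46.8] size [30.4 31.1] ang 89.7
wrist post/blk top px [155.9 159.1] n 350 zmed 35.5 ctr [441.2  37.6] size [22.2 24.1] ang 87.1
wrist post/blk top px [240.8 301.4] n 3742 zmed 31.7 ctr [ 527.  -141.7] size [105.  76.] ang 4.5
wrist plate top px [352.7 227.8] n 460 zmed 8.5 ctr [659.5 -44.6] size [62.3 61.8] ang 73.1
wrist plate top px [351.9 213.8] n 109 zmed 7.7 ctr [663.6 -34. ] size [20.3 14. ] ang 85.0
wrist plate top px [355.7 226.8] n 67 zmed 8.7 ctr [668.8 -51.1] size [20.6  6.4] ang 89.7
wrist plate top px [238.7 266.7] n 360 zmed 8.2 ctr [ 523.4 -101.1] size [104.5  14. ] ang 4.2
wrist plate top px [401.9 273.6] n 343 zmed 7.5 ctr [ 736.2 -117.1] size [28.2 40.8] ang 0.7
wrist plate top px [240.6 299. ] n 117 zmed 9.9 ctr [ 525.3 -149.4] size [15.7 19.1] ang 39.2
wrist plate top px [376.  344.8] n 113 zmed 7.5 ctr [ 721.5 -237.3] size [13.9 43.9] ang 0.8
wrist bar px [262.1 147.7] n 723 zmed 35.6 ctr [557.9  46.8] size [30.4 31.1] ang 89.7
wrist bar px [155.6 159.2] n 333 zmed 35.6 ctr [440.7  37.6] size [22.3 22.9] ang 86.3
side post/blk top px [278.5 215.9] n 793 zmed 31.3 ctr [ 526.2 -141.2] size [103.2  75.9] ang 5.1
side post/blk top px [249.6 276.4] n 186 zmed 35.1 ctr [556.7  49.2] size [29.  33.1] ang 10.1
side post/blk top px [311.2 278.8] n 112 zmed 35.3 ctr [439.2  40.7] size [23.1 24.6] ang 7.3
side plate top px [197.5 206. ] n 581 zmed 7.2 ctr [ 732.  -187.9] size [188.1  36.3] ang 89.2
side plate top px [278.  234.3] n 141 zmed 8.2 ctr [ 523.8 -101.8] size [102.   19.1] ang 3.9
side plate top px [211.5 242. ] n 109 zmed 8.8 ctr [662.6 -53.8] size [63.1 44.2] ang 20.1
side plate top px [209.6 249. ] n 45 zmed 7.6 ctr [661.9 -41.5] size [15.1 39.4] ang 15.8
side bar px [249.7 275.9] n 166 zmed 35.3 ctr [556.8  48.2] size [29.5 30. ] ang 7.3
side bar px [311.4 278.3] n 96 zmed 35.4 ctr [439.2  39.6] size [22.9 22.1] ang 7.3
```

Call:
{"method": "servo_tool", "body": {"plan": [{"travel": [0.25, -0.89, 0.43], "roll": 0}, {"travel": [0.25, -0.89, 0.43], "roll": 0}, {"travel": [0.25, -0.89, 0.43], "roll": 0}, {"travel": [0.25, -0.89, 0.43], "roll": 0}, {"travel": [0.25, -0.89, 0.43], "roll": 0}, {"travel": [0, 0, 0], "roll": 0}, {"travel": [0, 0, 0], "roll": 0}, {"travel": [0, 0, 0], "roll": 0}], "jaw": 1, "force": 40}}

```text
time_s: 0.95
position: [442.8, 37.4, 192.4]
tcp_rot: [0.707, 0.707, 0.001, 0.001]
contact_force: [0.3, 0.2, 0.1]
finger_gap: 1.001
grip_force: 0.0
```

```bash
cat > b.py <<'E'
from h import *
np.set_printoptions(precision=1,suppress=True)
s=arm.get_state();print(s['time_s'],s['position'],s['tcp_rot'],s['qvel'].__abs__().max() if hasattr(s['qvel'],'max') else '')
v=V('wrist');cv2.imwrite('pics/w1.png',v.im);w0=V('wrist','c0_wrist.npz');sd=V('side','c0_side.npz')
def top(v,near,zlo,zhi,r):
    P=v.cloud();z=P[...,2]
    m=(v.white(70,70)>0)&(z>zlo)&(z<zhi)&(np.hypot(P[...,0]-near[0],P[...,1]-near[1])<r)
    k=max(blobs(m,20),key=lambda b:b[1][4]);ct=max(cv2.findContours(k[0].astype(np.uint8),0,1)[0],key=len)
    (c,r)=cv2.minEnclosingCircle(v.onplane(ct[:,0],36)[:,:2].astype(np.float32))
    return k[2],np.array(c),2*r,k[1][4]
for nm,p in(('slim',(441,38)),('thick',(557,47))):
    q={}
    for n,vv in(('w0',w0),('w1',v),('side',sd)):
        try:q[n]=top(vv,p,33,40,25);print(nm,n,*q[n],'onplane',vv.onplane(q[n][0],36)[0])
        except Exception as e: print(n,e)
    for a,b,x,y in(('w0','w1',w0,v),('w1','side',v,sd)):
        if a in q and b in q: print(' tri',a,b,*cross(x,q[a][0],y,q[b][0]))
E
python3 b.py
```

```text
0.95 [442.8  37.4 192.4] [0.7 0.7 0.  0. ] 0.009966097759484396
slim w0 [155.6 159.2] [440.7  37.7] 24.397668838500977 333 onplane [441.   37.5  36. ]
slim w1 [274.6 206.8] [440.4  38.1] 23.797149658203125 543 onplane [440.4  38.3  36. ]
slim side [311.4 278.3] [438.9  39.8] 24.427349090576172 96 onplane [438.8  39.6  36. ]
 tri w0 w1 [440.3  37.5  33.9] 0.46075161554567706
 tri w1 side [439.6  37.6  33.6] 1.600498430680978
thick w0 [262.1 147.7] [558.   46.5] 31.570465087890625 723 onplane [558.   46.6  36. ]
thick w1 [402.3 197.8] [556.9  47. ] 32.475990295410156 833 onplane [556.8  47.3  36. ]
thick side [249.7 275.9] [555.7  48.6] 32.848365783691406 166 onplane [556.2  48.6  36. ]
 tri w0 w1 [557.9  46.5  33.3] 0.21607638972099918
 tri w1 side [556.9  47.1  34.6] 0.8861320041327884
```

Call:
{"method": "servo_tool", "body": {"plan": [{"travel": [0.02, -0.08, 0.5], "roll": 0}, {"travel": [0, 0, 0.8], "roll": 0}, {"travel": [0, 0, 0.8], "roll": 0}, {"travel": [0, 0, 0.8], "roll": 0}, {"travel": [0, 0, 0.8], "roll": 0}, {"travel": [0, 0, 0.8], "roll": 0}, {"travel": [0, 0, 0.4], "roll": 0}, {"travel": [0, 0, 0.1], "roll": 0}, {"travel": [0, 0, 0], "roll": 0}, {"travel": [0, 0, 0], "roll": 0}]}}

```text
time_s: 2.0
position: [440.2, 38.1, 42.5]
tcp_rot: [0.707, 0.707, 0.001, 0.001]
contact_force: [-0.4, -0.7, 0.5]
finger_gap: 1.001
grip_force: 0.0
```

Call:
{"method": "servo_tool", "body": {"plan": [{"travel": [0, 0, 0], "roll": 0}, {"travel": [0, 0, 0], "roll": 0}, {"travel": [0, 0, 0], "roll": 0}, {"travel": [0, 0, 0], "roll": 0}, {"travel": [0, 0, 0], "roll": 0}, {"travel": [0, 0, 0], "roll": 0}, {"travel": [0, 0, 0], "roll": 0}, {"travel": [0, 0, 0], "roll": 0}, {"travel": [0, 0, 0], "roll": 0}, {"travel": [0, 0, 0], "roll": 0}], "jaw": -1, "force": 40}}

```text
time_s: 3.0
position: [439.3, 38.1, 42.2]
tcp_rot: [0.707, 0.707, 0.0, 0.0]
contact_force: [0.2, -0.2, 5.6]
finger_gap: 0.259
grip_force: 39.2
```

Call:
{"method": "servo_tool", "body": {"plan": [{"travel": [0, 0, -0.5], "roll": 0}, {"travel": [0, 0, -0.9], "roll": 0}, {"travel": [0, 0, -0.9], "roll": 0}, {"travel": [-0.5, 0.2, -0.9], "roll": 0}, {"travel": [-0.9, 0.35, -0.9], "roll": 0}, {"travel": [-0.95, 0.35, 0], "roll": 0}, {"travel": [-0.95, 0.35, 0], "roll": 0}, {"travel": [-0.95, 0.35, 0], "roll": 0}, {"travel": [-0.95, 0.35, 0], "roll": 0}, {"travel": [-0.95, 0.35, 0], "roll": 0}, {"travel": [-0.9, 0.35, 0], "roll": 0}, {"travel": [-0.85, 0.28, 0], "roll": 0}]}}

```text
time_s: 4.2
position: [527.1, -200.1, 164.1]
tcp_rot: [0.707, 0.707, -0.0, -0.0]
contact_force: [-0.4, -0.0, -1.1]
finger_gap: 0.265
grip_force: 39.7
```

Call:
{"method": "servo_tool", "body": {"plan": [{"travel": [0, 0, 0], "roll": 0}, {"travel": [0, 0, 0], "roll": 0}, {"travel": [0, 0, 0], "roll": 0}]}}

```text
time_s: 4.5
position: [526.4, -198.0, 164.3]
tcp_rot: [0.707, 0.707, -0.0, -0.001]
contact_force: [0.3, -1.1, -0.9]
finger_gap: 0.264
grip_force: 39.7
```

```bash
cat > c.py <<'E'
from h import *
np.set_printoptions(precision=1,suppress=True)
s=arm.get_state();print(s['time_s'],s['position'],s['tcp_rot'],s['finger_gap'])
m=arm.camera_model('wrist');v=V('wrist');cv2.imwrite('pics/w2.png',v.im)
np.savez('c2_wrist',im=v.im,d=v.d,**{k:m[k] for k in('vertical_fov','cx','cy','world_to_cam')})
P=v.cloud();z=P[...,2]
near=np.hypot(P[...,0]-527,P[...,1]+141)<75
for lo,hi in((28,36),):
    k=max(blobs(near&(z>lo)&(z<hi),50),key=lambda b:b[1][4])
    ct=max(cv2.findContours(k[0].astype(np.uint8),0,1)[0],key=len)
    print('top',np.median(z[k[0]]),cv2.minAreaRect(v.onplane(ct[:,0],32)[:,:2].astype(np.float32)))
    # holes inside the top mask
    hol=(1-k[0].astype(np.uint8)); 
    for b in blobs(hol,6):
        if b[1][4]<5000: 
            c2=max(cv2.findContours(b[0].astype(np.uint8),0,1)[0],key=len)
            w=v.onplane(c2[:,0],32)[:,:2].astype(np.float32);print(' hole px',b[2],'n',b[1][4],'w',v.onplane(b[2],32)[0],'circ',cv2.minEnclosingCircle(w))
E
python3 c.py
```

```text
4.5 [ 526.4 -198.   164.3] [ 0.7  0.7 -0.  -0. ] 0.26402773027055215
top 31.65073470372434 ((526.932373046875, -142.38995361328125), (104.48556518554688, 74.5295639038086), 4.594415664672852)
 hole px [230.  122.8] n 72 w [ 489.8 -123.5   32. ] circ ((489.7909240722656, -123.35530090332031), 3.70080828666687)
 hole px [278.7 146.4] n 915 w [ 526.9 -142.2   32. ] circ ((527.1267700195312, -142.0648651123047), 13.352829933166504)
 hole px [325.  143.5] n 78 w [ 562.5 -139.5   32. ] circ ((562.5045166015625, -139.49627685546875), 3.831740617752075)
 hole px [235.6 178.2] n 72 w [ 493.1 -166.9   32. ] circ ((493.0603942871094, -166.98324584960938), 3.7930901050567627)
```

View pics/w2.png

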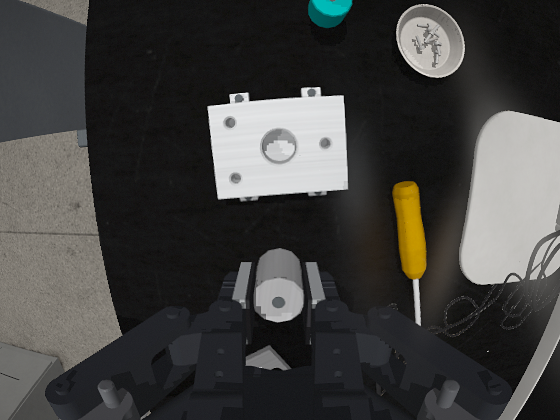

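The picture shows:
- **Block:** holes at (230,123), (236,178) and (325,144), bore at (279,146).
- **Post:** held upright in the fingers, top at about (278,302).
- **Cover:** just visible beyond the gripper at (268,360).

Next I check the post's offset in the hand.

Run:
```python
from h import *
np.set_printoptions(precision=1,suppress=True)
v=V('wrist','c2_wrist.npz');P=v.cloud();z=P[...,2]
m=(z>152)&(z<164)&(np.hypot(P[...,0]-527,P[...,1]+198)<18)&(v.white(70,70)>0)
k=max(blobs(m,20),key=lambda b:b[1][4]);zz=np.median(z[k[0]]);ct=max(cv2.findContours(k[0].astype(np.uint8),0,1)[0],key=len)
print(k[2],k[1],zz,cv2.minEnclosingCircle(v.onplane(ct[:,0],zz)[:,:2].astype(np.float32)))
# lowest visible foot
m=(z>110)&(z<160)&(np.hypot(P[...,0]-527,P[...,1]+198)<16)&(v.white(60,70)>0)
print(np.nanmin(z[m]),np.percentile(z[m],1))
# cover check in view: plate points
m=(z>3)&(z<50)&(P[...,1]<-220)&(P[...,0]<600)&(v.white(90,60)>0)
print(m.sum(),np.nanmean(P[m],0) if m.any() else '')
sd=V('side','c0_side.npz');P=sd.cloud();z=P[...,2]
m=(z>2)&(z<52)&(sd.white(90,60)>0)&(P[...,1]<-220)&(P[...,0]<650)
for b in blobs(m,30):
    ct=max(cv2.findContours((b[0]).astype(np.uint8),0,1)[0],key=len)
    print(b[2],b[1][4],np.mean(P[b[0]],0),cv2.minAreaRect(P[b[0]][:,:2].astype(np.float32)))
    q=P[b[0]];bar=q[q[:,2]>36];print(len(bar),bar.mean(0),np.median(bar[:,2]),cv2.minAreaRect(bar[:,:2].astype(np.float32)))
```

```text
[278.3 297.3] [ 254  272   50   51 1990] 157.6281608426092 ((526.820556640625, -196.95562744140625), 13.217235565185547)
122.77888216724216 124.78093540743733
514 [ 512.  -373.8    7.4]
[434.9  33.9] 2590 [  -73.3 -1678.4    27.4] ((-50.293212890625, -1679.7716064453125), (42.26080322265625, 1278.0784912109375), 89.84516143798828)
855 [  -61.  -1678.2    44.2] 44.22838041792352 ((-41.43218994140625, -1677.2666015625), (40.529014587402344, 1260.258056640625), 89.52698516845703)
[310.8  70.3] 177 [  517.2 -1089.     28. ] ((522.1339721679688, -1095.969970703125), (38.16774368286133, 64.94176483154297), 84.40696716308594)
61 [  518.  -1089.8    44.3] 43.98438375043122 ((522.6683959960938, -1095.61083984375), (37.187034606933594, 65.01102447509766), 82.80805969238281)
[329.2  75. ] 67 [  439.4 -1029.2    33. ] ((440.2410583496094, -1028.890869140625), (56.0631103515625, 51.0838623046875), 0.4622800648212433)
3 [  441.9 -1034.6    36.5] 36.70645838360565 ((442.794921875, -1030.77783203125), (23.576566696166992, 8.122385025024414), 80.61263275146484)
[328.9  82. ] 70 [  438.4 -1008.6    12
[... 759 characters left out ...]
25.742374420166016)
0 [nan nan nan] nan ((0.0, 0.0), (0.0, 0.0), 0.0)
[270.4 110.1] 77 [ 635.6 -742.     5.7] ((634.0, -738.3204345703125), (30.707006454467773, 79.92945861816406), 0.05961202085018158)
0 [nan nan nan] nan ((0.0, 0.0), (0.0, 0.0), 0.0)
[302.4 161.3] 535 [ 493.3 -406.6   13. ] ((494.1353454589844, -412.0284423828125), (103.19019317626953, 74.18023681640625), 33.121273040771484)
68 [ 493.7 -409.7   41. ] 41.78062085263491 ((493.8302917480469, -411.3372497558594), (53.60829544067383, 11.79317569732666), 36.07698059082031)<stdin>:18: RuntimeWarning: Mean of empty slice.
  ret = um.true_divide(
  return _methods._mean(a, axis=axis, dtype=dtype,
  ret = ret.dtype.type(ret / rcount)
```

Call:
{"method": "servo_tool", "body": {"plan": [{"travel": [0.6, 0, 0], "roll": 0}, {"travel": [0.6, 0, 0.4], "roll": 0}, {"travel": [0.6, 0.01, 0.8], "roll": 0}, {"travel": [0.05, 0, 0.8], "roll": 0}, {"travel": [0, 0, 0.6], "roll": 0}, {"travel": [0, 0, 0.2], "roll": 0}, {"travel": [0, 0, 0], "roll": 0}, {"travel": [0, 0, 0], "roll": 0}, {"travel": [0, 0, 0], "roll": 0}, {"travel": [0, 0, 0], "roll": 0}]}}

```text
time_s: 5.55
position: [527.8, -143.6, 81.7]
tcp_rot: [0.707, 0.707, 0.0, 0.001]
contact_force: [-0.7, -0.2, -0.1]
finger_gap: 0.265
grip_force: 39.7
```

Call:
{"method": "servo_tool", "body": {"plan": [{"travel": [0.015, -0.01, 0], "roll": 0}, {"travel": [0, 0, 0.1], "roll": 0}, {"travel": [0, 0, 0.1], "roll": 0}, {"travel": [0, 0, 0.1], "roll": 0}, {"travel": [0, 0, 0.1], "roll": 0}, {"travel": [0, 0, 0], "roll": 0}, {"travel": [0, 0, 0], "roll": 0}]}}

```text
time_s: 6.25
position: [527.0, -142.9, 68.7]
tcp_rot: [0.707, 0.707, -0.0, -0.0]
contact_force: [-0.1, 0.9, -0.6]
finger_gap: 0.26
grip_force: 39.7
```

Call:
{"method": "servo_tool", "body": {"plan": [{"travel": [0, 0, 0.08], "roll": 0}, {"travel": [0, 0, 0.08], "roll": 0}, {"travel": [0, 0, 0.08], "roll": 0}, {"travel": [0, 0, 0], "roll": 0}, {"travel": [0, 0, 0], "roll": 0}]}}

```text
time_s: 6.75
position: [527.1, -143.0, 61.6]
tcp_rot: [0.707, 0.707, 0.0, 0.0]
contact_force: [0.8, -0.0, -1.2]
finger_gap: 0.256
grip_force: 39.7
```

Call:
{"method": "servo_tool", "body": {"plan": [{"travel": [0, 0, 0], "roll": 0}, {"travel": [0, 0, 0], "roll": 0}, {"travel": [0, 0, 0], "roll": 0}, {"travel": [0, 0, 0], "roll": 0}, {"travel": [0, 0, 0], "roll": 0}, {"travel": [0, 0, 0], "roll": 0}, {"travel": [0, 0, 0], "roll": 0}], "jaw": 1}}

```text
time_s: 7.45
position: [527.0, -143.0, 61.6]
tcp_rot: [0.707, 0.707, 0.0, 0.0]
contact_force: [0.1, 0.8, 0.0]
finger_gap: 1.002
grip_force: 0.0
```

Call:
{"method": "servo_tool", "body": {"plan": [{"travel": [0, 0, -0.4], "roll": 0}, {"travel": [0, 0, -0.8], "roll": 0}, {"travel": [0, 0, -0.8], "roll": 0}, {"travel": [-0.6, -0.1, -0.8], "roll": 0}, {"travel": [-0.9, -0.15, -0.8], "roll": 0}, {"travel": [-0.9, -0.15, -0.7], "roll": 0}, {"travel": [-0.9, -0.15, 0], "roll": 0}, {"travel": [-0.7, -0.1, 0], "roll": 0}, {"travel": [-0.2, 0, 0], "roll": 0}, {"travel": [0, 0, 0], "roll": 0}, {"travel": [0, 0, 0], "roll": 0}, {"travel": [0, 0, 0], "roll": 0}]}}

```text
time_s: 8.65
position: [507.6, -267.9, 190.6]
tcp_rot: [0.707, 0.708, 0.0, -0.0]
contact_force: [-0.3, 0.2, -0.6]
finger_gap: 0.999
grip_force: 0.0
```

```bash
cat > d.py <<'E'
from h import *
import sys
np.set_printoptions(precision=1,suppress=True)
tag=sys.argv[1]
s=arm.get_state();print(s['time_s'],s['position'],s['tcp_rot'],s['finger_gap'])
m=arm.camera_model('wrist');v=V('wrist');cv2.imwrite(f'pics/{tag}.png',v.im)
np.savez(f'c_{tag}',im=v.im,d=v.d,**{k:m[k] for k in('vertical_fov','cx','cy','world_to_cam')})
P=v.cloud();z=P[...,2]
near=np.hypot(P[...,0]-527,P[...,1]+142)<16
k=max(blobs(near&(z>40)&(z<52),20),key=lambda b:b[1][4]);zz=np.median(z[k[0]])
ct=max(cv2.findContours(k[0].astype(np.uint8),0,1)[0],key=len)
print('post top z %.1f'%zz,k[2],cv2.minEnclosingCircle(v.onplane(ct[:,0],46)[:,:2].astype(np.float32)))
w=v.white(80,60)>0
c=np.hypot(P[...,0]-494,P[...,1]+412)<75
for lab,lo,hi in(('plate',4,14),('bar',38,50)):
    k=max(blobs(w&c&(z>lo)&(z<hi),20),key=lambda b:b[1][4]);zz=np.median(z[k[0]])
    ct=max(cv2.findContours(k[0].astype(np.uint8),0,1)[0],key=len)
    print(lab,'z %.1f'%zz,k[2],k[1],cv2.minAreaRect(v.onplane(ct[:,0],zz)[:,:2].astype(np.float32)))
    if lab=='plate':
        for b in blobs(~k[0],6):
            if b[1][4]<3000:print('  hole px',b[2],b[1][4],v.onplane(b[2],8)[0])
E
python3 d.py w3
```

```text
8.65 [ 507.6 -267.9  190.6] [ 0.7  0.7  0.  -0. ] 0.9993157912847344
post top z 45.5 [303.   61.6] ((527.7036743164062, -144.0415496826172), 12.079103469848633)
plate z 7.7 [268.3 318.3] [ 214  281  106   81 2948] ((494.7165222167969, -412.1255187988281), (102.014892578125, 72.55178833007812), 34.19449234008789)
  hole px [292.7 309.8] 117 [ 524.  -391.3    8. ]
  hole px [265.8 333.1] 1287 [ 494. -424.    8.]
  hole px [229.5 325.1] 95 [ 452.8 -413.5    8. ]
bar z 43.2 [265.7 343.5] [243 329  46  29 475] ((494.57354736328125, -410.71539306640625), (54.95478439331055, 13.84902286529541), 34.28945541381836)
```

View pics/w3.png

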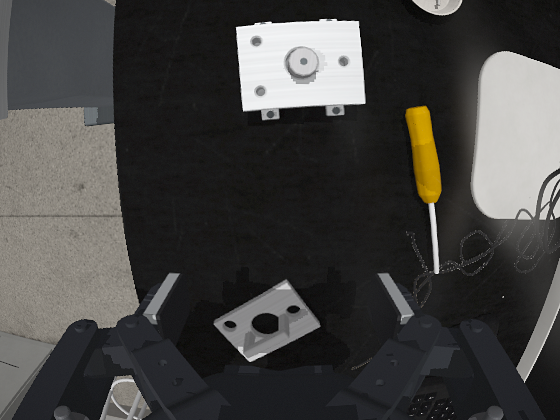

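The picture shows the post seated in the bore, top at (303,62). The cover is at (266,322), with its single hole at (293,310) and a pair hole at (230,325). That puts the cover's yaw at about +34°, against 4.6° for the block.

Call:
{"method": "servo_tool", "body": {"plan": [{"travel": [-0.6, -0.05, 0.2], "roll": 0}, {"travel": [-0.9, -0.08, 0.3], "roll": 0}, {"travel": [-0.9, -0.08, 0.3], "roll": 0}, {"travel": [-0.9, -0.08, 0.3], "roll": 0}, {"travel": [-0.9, -0.08, 0.3], "roll": 0}, {"travel": [-0.6, -0.06, 0.2], "roll": 0}]}}

```text
time_s: 9.3
position: [494.0, -414.9, 141.4]
tcp_rot: [0.707, 0.707, -0.0, -0.0]
contact_force: [-1.0, 0.3, -0.6]
finger_gap: 1.0
grip_force: 0.0
```

Call:
{"method": "servo_tool", "body": {"plan": [{"travel": [0, 0, 0], "roll": 0.97}, {"travel": [0, 0, 0], "roll": 0.97}, {"travel": [0, 0, 0], "roll": 0.97}, {"travel": [0, 0, 0], "roll": 0.97}, {"travel": [0, 0, 0], "roll": 0.97}, {"travel": [0, 0, 0], "roll": 0.97}, {"travel": [0, 0, 0], "roll": 0.97}, {"travel": [0, 0, 0], "roll": 0.97}, {"travel": [0, 0, 0], "roll": 0.97}, {"travel": [0, 0, 0], "roll": 0.97}, {"travel": [0, 0, 0], "roll": 0}, {"travel": [0, 0, 0], "roll": 0}]}}

```text
time_s: 10.5
position: [494.6, -413.0, 142.5]
tcp_rot: [0.955, 0.297, -0.0, -0.0]
contact_force: [-0.4, -0.7, 0.6]
finger_gap: 1.006
grip_force: 0.0
```

```bash
cat > e.py <<'E'
from h import *
import sys
from scipy.spatial.transform import Rotation as Ro
np.set_printoptions(precision=2,suppress=True)
tag=sys.argv[1]
s=arm.get_state();p=np.array(s['position']);R=Ro.from_quat(s['tcp_rot']).as_matrix();print(s['time_s'],p,s['joint_positions'][5]);print(R)
v=V('wrist');cv2.imwrite(f'pics/{tag}.png',v.im);w3=V('wrist','c_w3.npz')
out={}
for nm,vv in(('now',v),('w3',w3)):
    P=vv.cloud();z=P[...,2];w=vv.white(60,60)>0;c=np.hypot(P[...,0]-494,P[...,1]+412)<75
    for lab,lo,hi in(('plate',4,14),('bar',40.5,50)):
        k=max(blobs(w&c&(z>lo)&(z<hi),20),key=lambda b:b[1][4]);zz=np.median(z[k[0]])
        ct=max(cv2.findContours(k[0].astype(np.uint8),0,1)[0],key=len)
        r=cv2.minAreaRect(vv.onplane(ct[:,0],{'plate':8,'bar':44}[lab])[:,:2].astype(np.float32))
        print(nm,lab,'z %.1f'%zz,k[2],k[1][4],r);out[nm,lab]=vv.proj(np.r_[r[0],{'plate':8,'bar':44}[lab]])[0]
        if lab=='plate':
            for b in blobs(~k[0],6):
                if b[1][4]<4000:print('  hole px',b[2],b[1][4],vv.onplane(b[2],8)[0])
for l in('plate','bar'): print('tri',l,*cross(v,out['now',l],w3,out['w3',l]))
E
python3 e.py w4
```

```text
10.5 [ 494.6  -413.    142.46] 0.2541878696768754
[[ 0.82  0.57 -0.  ]
 [ 0.57 -0.82  0.  ]
 [ 0.   -0.   -1.  ]]
now plate z 7.6 [279.41 207.66] 7364 ((495.10150146484375, -413.4752197265625), (100.5023422241211, 70.33590698242188), 34.318931579589844)
  hole px [280.42 170.61] 287 [ 525.16 -393.27    8.  ]
  hole px [280.03 218.88] 1912 [ 492.37 -415.55    8.  ]
  hole px [253.73 254.03] 223 [ 453.97 -415.01    8.  ]
  hole px [305.04 254.25] 215 [ 478.46 -450.96    8.  ]
now bar z 43.4 [280.32 226.96] 972 ((495.9285888671875, -413.29791259765625), (53.268035888671875, 9.24888801574707), 34.315818786621094)
w3 plate z 7.7 [268.26 318.31] 2959 ((494.8094787597656, -412.0856018066406), (101.89485168457031, 72.81649017333984), 34.08091354370117)
  hole px [292.68 309.83] 117 [ 524.04 -391.26    8.  ]
  hole px [265.8  333.14] 1282 [ 493.99 -424.13    8.  ]
  hole px [229.51 325.06] 95 [ 452.81 -413.48    8.  ]
w3 bar z 43.4 [265.77 344.24] 403 ((494.8172607421875, -410.9586486816406), (54.06315994262695, 12.033636093139648), 34.2894401550293)
tri plate [ 494.62 -413.85    5.69] 0.19940115585587642
tri bar [ 494.71 -414.15   40.12] 0.19408186072632655
```

View pics/w4.png

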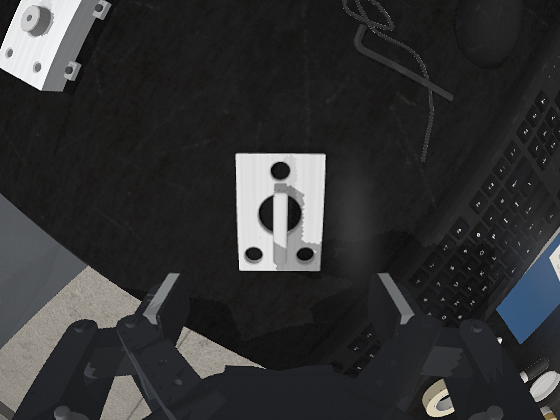

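The picture shows the cover square to the tool, bar at (280,227) and holes at (280,171), (254,254) and (305,254). The hex key at about (405,65) is well clear of the fingers.

Call:
{"method": "servo_tool", "body": {"plan": [{"travel": [0.03, 0.03, 0.4], "roll": 0.09}, {"travel": [0, 0, 0.7], "roll": 0}, {"travel": [0, 0, 0.7], "roll": 0}, {"travel": [0, 0, 0.7], "roll": 0}, {"travel": [0, 0, 0.5], "roll": 0}, {"travel": [0, 0, 0.2], "roll": 0}, {"travel": [0, 0, 0.05], "roll": 0}, {"travel": [0, 0, 0], "roll": 0}, {"travel": [0, 0, 0], "roll": 0}]}}

```text
time_s: 11.45
position: [496.4, -413.6, 46.1]
tcp_rot: [0.957, 0.292, 0.001, 0.001]
contact_force: [-0.2, -0.1, -0.4]
finger_gap: 0.996
grip_force: 0.0
```

Call:
{"method": "servo_tool", "body": {"plan": [{"travel": [0, 0, 0.02], "roll": 0}, {"travel": [0, 0, 0], "roll": 0}, {"travel": [0, 0, 0], "roll": 0}, {"travel": [0, 0, 0], "roll": 0}, {"travel": [0, 0, 0], "roll": 0}, {"travel": [0, 0, 0], "roll": 0}, {"travel": [0, 0, 0], "roll": 0}, {"travel": [0, 0, 0], "roll": 0}, {"travel": [0, 0, 0], "roll": 0}, {"travel": [0, 0, 0], "roll": 0}, {"travel": [0, 0, 0], "roll": 0}, {"travel": [0, 0, 0], "roll": 0}], "jaw": -1, "force": 80}}

```text
time_s: 12.65
position: [496.0, -413.3, 44.7]
tcp_rot: [0.957, 0.292, 0.0, 0.0]
contact_force: [-0.4, -0.9, 3.0]
finger_gap: 0.099
grip_force: 78.3
```

Call:
{"method": "servo_tool", "body": {"plan": [{"travel": [0, 0, -0.2], "roll": 0}, {"travel": [0, 0, -0.4], "roll": 0}, {"travel": [0, 0, -0.7], "roll": 0}, {"travel": [0, 0, -0.8], "roll": 0}, {"travel": [0, 0, -0.8], "roll": 0.5}, {"travel": [0, 0, -0.4], "roll": 0.8}, {"travel": [0, 0, 0], "roll": 0.9}, {"travel": [0, 0, 0], "roll": 0.9}, {"travel": [0, 0, 0], "roll": 0.9}, {"travel": [0, 0, 0], "roll": 0.8}, {"travel": [0, 0, 0], "roll": 0.32}, {"travel": [0, 0, 0], "roll": 0}]}}

```text
time_s: 13.85
position: [495.7, -413.0, 143.9]
tcp_rot: [0.999, 0.04, -0.0, -0.0]
contact_force: [0.3, -0.3, -2.3]
finger_gap: 0.097
grip_force: 78.1
```

Call:
{"method": "servo_tool", "body": {"plan": [{"travel": [0.08, -0.4, 0], "roll": 0}, {"travel": [0.16, -0.8, 0], "roll": 0}, {"travel": [0.19, -0.95, 0], "roll": 0}, {"travel": [0.19, -0.95, 0], "roll": 0}, {"travel": [0.19, -0.95, 0], "roll": 0}, {"travel": [0.19, -0.95, 0], "roll": 0}, {"travel": [0.19, -0.95, 0], "roll": 0}, {"travel": [0.19, -0.95, 0], "roll": 0}, {"travel": [0.16, -0.9, 0], "roll": 0}, {"travel": [0.13, -0.7, 0], "roll": 0}, {"travel": [0.08, -0.42, 0], "roll": 0}, {"travel": [0, 0, 0], "roll": 0}]}}

```text
time_s: 15.05
position: [526.8, -140.6, 143.8]
tcp_rot: [0.999, 0.041, 0.0, -0.0]
contact_force: [-0.4, -0.4, -2.4]
finger_gap: 0.094
grip_force: 78.2
```

Call:
{"method": "servo_tool", "body": {"plan": [{"travel": [0, 0, 0], "roll": 0}, {"travel": [0, 0, 0], "roll": 0}]}}

```text
time_s: 15.25
position: [526.9, -143.1, 143.6]
tcp_rot: [0.999, 0.04, 0.0, 0.0]
contact_force: [0.0, 0.6, -2.9]
finger_gap: 0.098
grip_force: 78.2
```

```bash
cat > f.py <<'E'
from h import *
import sys
from scipy.spatial.transform import Rotation as Ro
np.set_printoptions(precision=2,suppress=True)
tag=sys.argv[1];s=arm.get_state();p=np.array(s['position']);R=Ro.from_quat(s['tcp_rot']).as_matrix()
print(s['time_s'],p,'yaw x',np.degrees(np.arctan2(R[1,0],R[0,0])),'gap',s['finger_gap'])
v=V('wrist');cv2.imwrite(f'pics/{tag}.png',v.im)
P=v.cloud();z=P[...,2];zu=p[2]-45
for lab,zp in(('plate top',zu+8),('bar',zu+44)):
    near=np.hypot(P[...,0]-p[0],P[...,1]-p[1])<75
    bl=blobs(near&(abs(z-zp)<5)&(v.white(50,60)>0),20)
    if not bl: continue
    k=max(bl,key=lambda b:b[1][4]);q=P[k[0]]
    A=np.c_[q[:,:2]-q[:,:2].mean(0),np.ones(len(q))];pl=np.linalg.lstsq(A,q[:,2],rcond=None)[0]
    ct=max(cv2.findContours(k[0].astype(np.uint8),0,1)[0],key=len);zz=np.median(z[k[0]])
    r=cv2.minAreaRect(v.onplane(ct[:,0],zz)[:,:2].astype(np.float32))
    print(lab,k[1],'z %.1f'%zz,'slope',pl[:2],r)
    if lab=='plate top':
        for b in blobs(~k[0],6):
            if b[1][4]<6000:print('  hole px',b[2],b[1][4],v.onplane(b[2],zz)[0])
E
python3 f.py w5
```

```text
15.25 [ 526.85 -143.07  143.59] yaw x 4.5336745727334655 gap 0.09804048516903702
plate top [  207   176   143   138 11899] z 106.5 slope [-0. -0.] ((536.7957763671875, -141.26939392089844), (78.60469055175781, 70.32966613769531), 4.521790027618408)
  hole px [278.43 203.65] 696 [ 562.19 -139.35  106.48]
bar [ 266  246   25  108 2241] z 142.3 slope [-0.01  0.01] ((527.0234985351562, -141.92855834960938), (55.41402053833008, 9.915284156799316), 4.549694061279297)
```

View pics/w5.png

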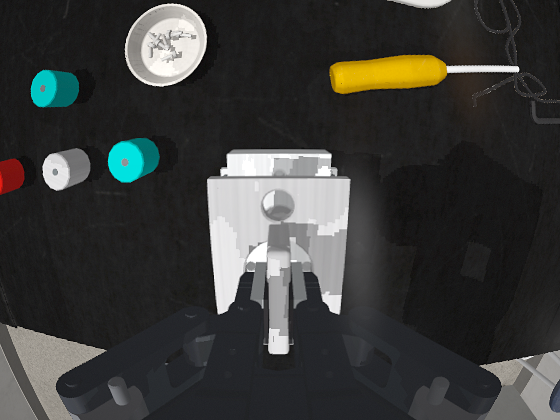

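The picture shows the cover held level and square over the block, with clear2 at (278,204). It measures within about 0.5 mm of the target, so I lower it.

Call:
{"method": "servo_tool", "body": {"plan": [{"travel": [0, 0, 0.15], "roll": 0}, {"travel": [0, 0, 0.25], "roll": 0}, {"travel": [0, 0, 0.3], "roll": 0}, {"travel": [0, 0, 0.3], "roll": 0}, {"travel": [0, 0, 0.25], "roll": 0}, {"travel": [0, 0, 0.13], "roll": 0}, {"travel": [0, 0, 0], "roll": 0}, {"travel": [0, 0, 0], "roll": 0}, {"travel": [0, 0, 0], "roll": 0}, {"travel": [0, 0, 0], "roll": 0}, {"travel": [0, 0, 0], "roll": 0}]}}

```text
time_s: 16.4
position: [527.0, -142.3, 102.5]
tcp_rot: [0.999, 0.04, 0.0, 0.0]
contact_force: [0.2, -0.5, -2.5]
finger_gap: 0.099
grip_force: 78.2
```

```bash
python3 f.py w6
python3 - <<'E'
from h import *
from bench import arm
for i in range(5):
    arm.capture('side');s=arm.get_state();print(s['position'],abs(np.array(s['qvel'])).max(),s['contact_force'])
v=V('side');im=v.im
u,w=v.proj([527,-142,50])[0].astype(int)
a=cv2.resize(im[w-70:w+70,u-95:u+95],(570,420),interpolation=cv2.INTER_CUBIC)
x=cv2.imread('pics/w6.png');cv2.imwrite('pics/m6.png',np.vstack([cv2.resize(a,(400,295)),cv2.resize(x,(400,300))]))
E
```

```text
16.4 [ 527.03 -142.29  102.46] yaw x 4.571771464335075 gap 0.09858737682697957
plate top [  207   176   143   138 11903] z 65.3 slope [-0. -0.] ((536.993408203125, -140.44891357421875), (78.5839614868164, 70.328125), 4.571133613586426)
  hole px [278.44 203.65] 695 [ 562.37 -138.52   65.34]
bar [ 266  247   25  107 2232] z 101.2 slope [-0.01  0.  ] ((526.9910278320312, -141.13848876953125), (54.96708297729492, 9.915885925292969), 4.570066928863525)
[ 526.93570676 -142.23180423  102.30916591] 0.001425930233946391 [-0.59872043  0.24895155 -2.82796668]
[ 526.92040035 -142.2559925   102.28162656] 0.003379237949778673 [-0.39447787 -0.5885777  -2.72966979]
[ 526.88747398 -142.25159685  102.21851795] 0.0035531725931283063 [-0.06324716  0.09830275 -2.85859731]
[ 526.90660317 -142.25465224  102.20987744] 0.0012778047889399262 [ 0.23421438  0.50732677 -2.50078692]
[ 526.87820227 -142.25056824  102.19274412] 0.002001767202214623 [-0.98452953  0.04556348 -2.29870937]
```

View pics/m6.png

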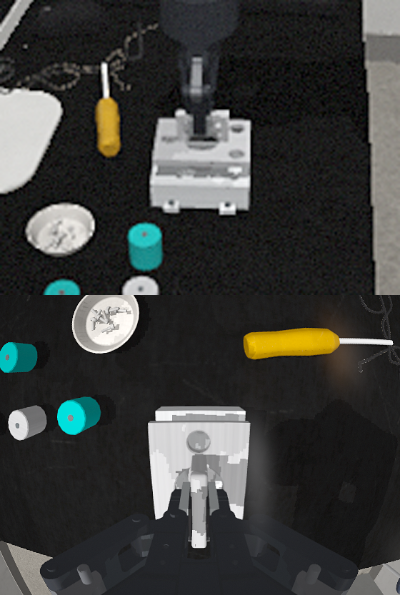

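The side view (top) and wrist view (bottom) show the cover hovering level over the block. As a last check I measure the visible block strip and the plate in the same wrist image.

Run:
```python
from h import *
np.set_printoptions(precision=2,suppress=True)
a=np.radians(4.6);u=np.array([np.cos(a),np.sin(a)]);w=np.array([-u[1],u[0]])
for n in('wrist','side'):
    v=V(n);P=v.cloud();z=P[...,2];near=np.hypot(P[...,0]-527,P[...,1]+142)<72
    for lab,lo,hi,zz in(('block',27,36,32),('plate',60,70,65.3)):
        k=max(blobs(near&(z>lo)&(z<hi)&(v.white(60,60)>0),20),key=lambda b:b[1][4])
        ct=max(cv2.findContours(k[0].astype(np.uint8),0,1)[0],key=len)
        q=v.onplane(ct[:,0],zz)[:,:2]-[527,-142.2]
        x,y=q@u,q@w;print(n,lab,'z %.1f'%np.median(z[k[0]]),k[1],'x',x.min(),x.max(),'y',y.min(),y.max(),'ymid',(y.min()+y.max())/2)
        if lab=='plate':
            for b in blobs(~k[0],6):
                if b[1][4]<3000: print('  hole',b[2],b[1][4],(v.onplane(b[2],zz)[0][:2]-[527,-142.2])@np.c_[u,w])
    near=np.hypot(P[...,0]-527,P[...,1]+142)<72
```

```text
wrist block z 31.7 [ 218  160  126   16 1836] x 43.80877633535931 52.82792250807356 y -37.34756412390624 36.4307613637484 ymid -0.45840138007891795
wrist plate z 65.0 [  207   176   143   138 11918] x -29.213675358976378 49.27930399306512 y -34.110390487446395 36.11464032558987 ymid 1.0021249190717363
  hole [278.42 203.59] 692 [35.49  0.89]
side block z 31.1 [255 217  47  12 477] x -52.674576776390936 50.55748585250254 y 7.228730612124673 44.11393258698654 ymid 25.671331599555607
side plate z 64.4 [256 195  46  22 631] x -51.80228304485908 46.984672140702585 y -32.86830210773392 44.699770609419325 ymid 5.9157342508427035
  hole [295.33 199.2 ] 15 [-38.51 -17.43]
  hole [295.17 211.94] 18 [-39.02  27.81]
```

Call:
{"method": "servo_tool", "body": {"plan": [{"travel": [0.03, 0.03, 0], "roll": 0}, {"travel": [0, 0, 0], "roll": 0}, {"travel": [0, 0, 0], "roll": 0}, {"travel": [0, 0, 0], "roll": 0}, {"travel": [0, 0, 0], "roll": 0}, {"travel": [0, 0, 0], "roll": 0}, {"travel": [0, 0, 0], "roll": 0}, {"travel": [0, 0, 0], "roll": 0}, {"travel": [0, 0, 0], "roll": 0}, {"travel": [0, 0, 0], "roll": 0}]}}

```text
time_s: 17.85
position: [527.8, -143.1, 102.1]
tcp_rot: [0.999, 0.04, 0.0, 0.0]
contact_force: [-0.3, -0.8, -2.6]
finger_gap: 0.101
grip_force: 78.2
```

```bash
python3 f.py w7; python3 -c "
from bench import arm
print(arm.hand_in())"
```

```text
17.85 [ 527.84 -143.07  102.14] yaw x 4.5745429577390695 gap 0.10069832403288026
plate top [  207   176   143   138 11907] z 65.0 slope [-0. -0.] ((537.7776489257812, -141.2309112548828), (78.61213684082031, 70.33961486816406), 4.578954696655273)
  hole px [278.49 203.69] 696 [ 563.15 -139.33   65.02]
bar [ 266  246   25  108 2241] z 100.9 slope [-0.01  0.02] ((528.0354614257812, -141.91497802734375), (55.40460205078125, 9.912984848022461), 4.580653667449951)
the job is handed in; nothing more can be done
None
```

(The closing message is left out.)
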